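# Load the sausage press and lock its sprung lid

## Robot

A 7-joint arm with a two-finger parallel gripper is mounted at the origin on the work surface. World frame = base frame: x ahead of the robot, y to its left, z up, the work surface at z = 0. Lengths are in m, angles in rad, forces in N, time in s.
With the tool pointing down it reaches from about 0.425 to 1.025 m from the base axis. Payload 9.4 kg.
Tool frame: the origin (TCP) lies at the very end of the fingers, on their centre line; the grasp point (between the pads) lies 19 mm behind it; x points along the fingers, y is the direction in which the jaws open and shut, and the axes are right-handed (so a half turn about x gives the same grasp; the last joint's range is limited). The gripper opens to 85 mm and grips with 20 to 120 N. Pads are 22 mm wide; open, the fingers measure 114 mm over their backs; the gripper's body (76 mm by 85 mm) begins 54 mm behind the grasp point. The pads swing forward as they close: fully open they stand 13 mm farther back than shut.
Start: joints at [-1.188, 0.599, -0.003, 1.599, 0.002, 0.943, -0.08], TCP at [0.322, 0.65, 0.231] pointing down, gripper open.
Joint ranges: [-2.57, 2.57], [-0.35, 1.97], [-1.29, 1.29], [0.11, 2.56], [-1.05, 4.19], [0.11, 1.86], [-2.63, 2.63]. Speed limits (rad/s): [2.22, 2.22, 3.01, 3.01, 3.14, 3.14, 3.14].

## Interface

Orientations are given as [roll, pitch, yaw] about the fixed x, y, z axes, in that order (R = Rz(yaw) Ry(pitch) Rx(roll)).
In Python, from bench import bot gives the robot as it stands.
- The arm moves only by the tool step_arm, never from a script. Its argument "increments" is a list of rows, each an object with "dp": the shift along the tool's x, y, z in mm, a list of three; "dr": the turn, a rotation vector about the tool's x, y, z in degrees, a list of three. A call has 1 to 8 rows; each row shifts and turns the commanded pose from where the row before left it, along the tool's axes as they then stand; what a row does not reach is not made up. A row lasts 1/8 s, in which the tool goes at most 62.5 mm and 10.7 degrees, less where a joint would pass 70% of its speed; a pose out of reach is approached as far as the arm can. A call is refused whole if a number of a shift passes 62.5 or a number of a turn 10.7, either way. A call with a gripper value outside its range is refused whole. "jaw" is the opening, from -1 (shut) to 1 (fully open), so that 0 is half open, set as the call begins (left out, the last holds). The fingers move at their own pace and stop on an object; "grip_force" is the grip in N (left out, the last holds). Time passes only in rows, so rows that do not move let the fingers close. It gives the time, the measured TCP pose, the force and the opening at its end, in the units of the state.
- bot.get_obs(): the state, without advancing time (a new reading comes with each control period).
- bot.get_image(name): name is "scene" or "side" or "wrist"; returns the picture (400x640x3 uint8, red, green, blue); there is no depth.
- bot.camera_params(name): a dict with "fx", "fy", "cx", "cy" (pixels), "pose" (4x4, takes a point from camera to world coordinates); the wrist camera has in their place "T_tool_cam" (4x4, takes a point from camera to tool coordinates, whose origin is the TCP and whose axes are the tool frame's). Camera axes: x right, y down, z forward; pixel columns grow to the right and rows downward; lengths in m; the calibration is good to about 2 mm. A picture is of the moment at which its call begins: read the wrist's pose just before it. camera_params takes no time and is no camera call.
- bot.job_done(): hands the job in, once; it reports no verdict.
The state is a dict: "clock": time; "joint_positions": joint angles; "qd": joint speeds; "joint_efforts": joint torques, N m; "position": TCP position; "orientation": TCP orientation; "wrist_force": force on the tool from outside, world axes, zero at the start; "moment": the same for the moment, N m; "opening": opening from 0.0 (shut) to 1.0 (fully open).
Only numpy, scipy, OpenCV 4.12 (cv2) and the standard library are available. Lean on these libraries where they do the work, as an engineer would, in place of code of your own. Each camera call takes 0.05 s, during which the arm holds its last target. There are 200 camera calls.

## Task

Lay the loose sausage from the steel tray into the empty middle groove of the sausage press, then swing the sprung lid down by its black T-handle and, holding it down against the spring, turn the handle fully clockwise so that the lid stays locked shut when you let go. Do not let the lid slam or fly back up, and leave the other two sausages, the sauce bottles and the steel cup where they are.

Things in the scene. Friction and masses are not known exactly. Their poses are not given: they have to be found in the camera images.
- press: Fixed sausage press: steel, 236 mm wide (y), 210 deep (x), red lid. Origin: centre of its footprint on the counter; x from its front (towards the robot) to its rear hinge, z up; yaw to 15 deg. Cast lower plate, x -105 to 105, top 60 mm above the counter. A steel keeper 30 wide stands at the middle of its front, x -120 to -102, 86 mm above the counter; hinge towers (x 113-143, y +-100) 110 high.
- groove (a point): Centre of the empty middle groove, on its floor, 15 mm in front of the press's origin and 60 mm above the counter; x along the groove to the rear. Three grooves along x, 154 mm long, 43 wide, at y = -60, 0, 60 mm, between ribs 5 mm high (17 wide); the outer two hold a sausage each. The raised lid roofs them over: a gripper must lean back towards the robot to go in from the front.
- hinge (a point): Middle of the lid's hinge axis, which runs along the press's y, 135 mm behind its origin and 97 mm above the counter. Axes as the press. The lid is a slab from here to 241 mm in front, 228 wide, 32 thick, its underside in the plane through the hinge; shut, that is 37 mm over the groove floor, 3 mm over a sausage lying right.
- lid (a joint): Lid angle in rad: 0 shut on its stop, growing as the front rises, stop at 1.05. Torsion springs hold it up at rest, at about 0.85 to 1.0. At the handle about 12 N downward holds it shut; let go unlocked it flies open. Locked and let go it rises by the lock's play of 4 mm at the handle (0.015 rad).
- handle (a point): Centre of the black T-handle's grip (yellow stripe) at the front of the lid: bar 46 mm long (its x), 14 thick (y: pinch here), 30 high; its z is its turning axis, the lid's upward normal. At lid angle a it is (265 cos a - 53 sin a) mm in front of the hinge axis and (265 sin a + 53 cos a) above it. The lip under it (50 wide) is 23 mm below this point, the lid's top 21, along z.
- latch (a joint): T-handle angle in rad: 0 free, bar from front to rear; grows clockwise seen from above to 1.45, locked, bar across. Turns easily; starts at 0 to 0.25. Its shaft hangs 59 mm below the lip's top; the 24 mm tongue at its foot points left at 0 and swings rearwards under the keeper on the press's front, only with the lid on its stop. Turned past about 0.5 it bars the lid from shutting.
- tray: Shallow open steel tray, 280 x 170 mm (x, y), rim 18 mm high, floor 4 mm thick, fixed; stands to the left or to the right of the press. Origin: centre of its underside, z up.
- sausage_mid (a point): Centre (half-way up) of the brown sausage lying in the tray: 34 mm thick, 130 mm long along its x, bent by 4 mm in the horizontal plane; 80 to 145 g; firm, lies without rolling. Turned up to 0.8 rad from the robot's x.
- sausage_l_mid (a point): Centre (half-way up) of the like sausage in the left groove of the press (y = 60 mm), x along it. To stay.
- sausage_r_mid (a point): Centre (half-way up) of the like sausage in the right groove of the press (y = -60 mm), x along it. To stay.
- tub: Lidded food tub, pink lid, 200 x 150 mm, 107 mm high, fixed, on the other side of the press from the tray. Origin: centre of its underside.
- ketchup: Red squeeze bottle, 54 mm diameter, 170 mm high to its nozzle, standing close beside the press on its left or right. Origin: centre of its foot, z up. To stay.
- mustard: Yellow squeeze bottle, 54 mm diameter, 170 mm high, close beside the press on the other side. Origin: centre of its foot, z up. To stay.
- ramekin: Empty steel sauce cup, 64 mm diameter, 32 mm high, standing in the rear part of the tray (about 95 mm behind its middle). Origin: centre of its foot, z up. To stay.

How it is judged:
On the way, in this order (a step that is already met when the one before it is completed fails the run):
1. the sausage lies let go in the empty middle groove, along it and down on the plate, with the lid still up (y of sausage_mid in the frame of press between -0.009 and 0.009 m and x of sausage_mid in the frame of press between -0.033 and 0.003 m and z of sausage_mid in the frame of press between 0.072 and 0.082 m and angle between the x axis of sausage_mid and the x axis of press, either way round below 0.15 rad and contact force between the fingers and sausage below 0.2 N and value of joint lid above 0.5 rad), for 0.2 s.
2. the lid is brought right down on its stop, with the handle not yet turned (value of joint lid below 0.03 rad and value of joint latch below 0.5 rad), for 0.1 s.
At the end, for the whole second after the job is handed in: Lid shut within 0.035 rad, untouched, locked by the handle at 1.15 rad or more; three sausages in their grooves (9 mm across, 18 mm along, 0.15 rad, 5 mm in height); bottles and cup upright within 20 mm of their start (value of joint lid below 0.035 rad and value of joint latch above 1.15 rad and y of sausage_mid in the frame of press between -0.009 and 0.009 m and x of sausage_mid in the frame of press between -0.033 and 0.003 m and z of sausage_mid in the frame of press between 0.072 and 0.082 m and angle between the x axis of each of sausage_mid, sausage_l_mid, sausage_r_mid and the x axis of press, either way round below 0.15 rad and y of sausage_l_mid in the frame of press between 0.051 and 0.069 m and x of sausage_l_mid in the frame of press between -0.033 and 0.003 m and z of sausage_l_mid in the frame of press between 0.072 and 0.082 m and y of sausage_r_mid in the frame of press between -0.069 and -0.051 m and x of sausage_r_mid in the frame of press between -0.033 and 0.003 m and z of sausage_r_mid in the frame of press between 0.072 and 0.082 m and distance of each of ketchup, mustard, ramekin from where it was at the start of the episode below 0.02 m and angle between each of ketchup, mustard, ramekin's own z axis and vertical below 0.25 rad).
It fails at once if the lid slams down or flies back up (faster than 3 rad/s) (velocity of joint lid above 3 rad/s or velocity of joint lid below -3 rad/s).
It fails at once if a sauce bottle or the steel cup is moved more than 20 mm or tipped ((distance of ketchup from where it was at the start of the episode above 0.02 m or angle between ketchup's own z axis and vertical above 0.25 rad) or (distance of mustard from where it was at the start of the episode above 0.02 m or angle between mustard's own z axis and vertical above 0.25 rad) or (distance of ramekin from where it was at the start of the episode above 0.02 m or angle between ramekin's own z axis and vertical above 0.25 rad)).
It fails at once if a sausage already in the press is moved more than 15 mm (distance of any of sausage_l_mid, sausage_r_mid from where it was at the start of the episode above 0.015 m).
It also fails if it takes over 67 s, if anything falls off the work surface, if the arm or the gripper's body presses on something with over 40 N, if the wrist force passes 120 N, or if a joint passes its speed limit or range.

## Working session

There is one attempt and no reset: what is moved stays moved. The work goes in short steps, Python scripts to look and compute and a tool call to move; the robot and the scene stay as the last step left them, time stands still between calls to the robot, and variables do not carry over. Pictures are saved under pics/ and viewed, about 8 in all and at most 12, crops included, and the job is handed in when it is done.

Besides the shell and the picture viewer there is one more tool, called after "Request:" as name([rows], argument=value, ...), one row to a line, values as JSON. step_arm: Moves the arm, as the interface text tells. Its arguments: {"type":"object","properties":{"increments":{"type":"array"},"jaw":{"type":"number"},"grip_force":{"type":"number"}},"required":["increments"]}

```bash
mkdir -p pics; ls; python3 - <<'E'
from bench import bot
import cv2,numpy as np
np.set_printoptions(precision=4,suppress=True)
o=bot.get_obs();print({k:np.round(v,3) for k,v in o.items()})
for n in("scene","side","wrist"):
    im=bot.get_image(n);cv2.imwrite(f"pics/{n}0.png",im[:,:,::-1]);print(n,bot.camera_params(n))
E
```

```text
pics
{'clock': np.float64(0.0), 'joint_positions': array([-1.188,  0.6  , -0.003,  1.6  ,  0.002,  0.943, -0.08 ]), 'qd': array([ 0.   ,  0.002, -0.   , -0.001,  0.   , -0.001, -0.001]), 'joint_efforts': array([  0.001, -77.647,   1.565, -25.8  ,   0.012,   0.009,  -0.   ]), 'position': array([0.322, 0.649, 0.23 ]), 'orientation': array([-1.473,  1.569, -1.933]), 'wrist_force': array([ 1.027,  0.318, -0.503]), 'moment': array([0.007, 0.008, 0.022]), 'opening': np.float64(1.003)}
scene {'fx': 472.8648928129648, 'fy': 472.8648928129648, 'cx': 322.8558758022968, 'cy': 196.35027900336897, 'pose': array([[-0.9995, -0.0256,  0.0171,  0.6118],
       [-0.0297,  0.9473, -0.319 ,  0.4209],
       [-0.008 , -0.3194, -0.9476,  1.367 ],
       [ 0.    ,  0.    ,  0.    ,  1.    ]])}
side {'fx': 512.2857346499183, 'fy': 512.2857346499183, 'cx': 315.1771483529499, 'cy': 191.032434073378, 'pose': array([[ 0.8704, -0.3211,  0.3732,  0.0605],
       [-0.4923, -0.5589,  0.6673, -1.0355],
       [-0.0056, -0.7645, -0.6446,  1.1003],
       [ 0.    ,  0.    ,  0.    ,  1.    ]])}
wrist {'fx': 321.3389136377681, 'fy': 321.3389136377681, 'cx': 317.424340394124, 'cy': 202.7455163393519, 'T_tool_cam': array([[-0.0007, -0.2601,  0.9656, -0.1422],
       [ 1.    , -0.0004,  0.0006, -0.0009],
       [ 0.0003,  0.9656,  0.2601, -0.0648],
       [ 0.    ,  0.    ,  0.    ,  1.    ]])}
```

View pics/scene0.png

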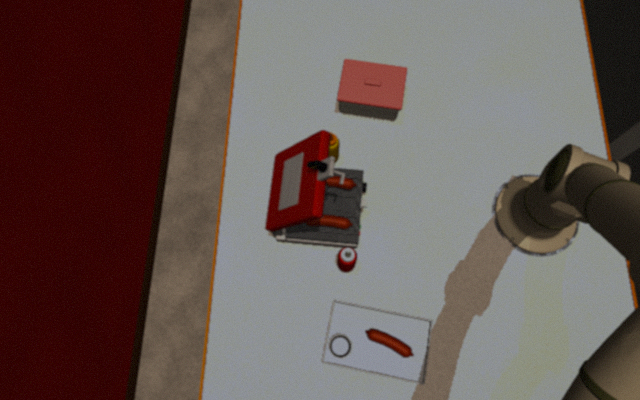

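View pics/side0.png

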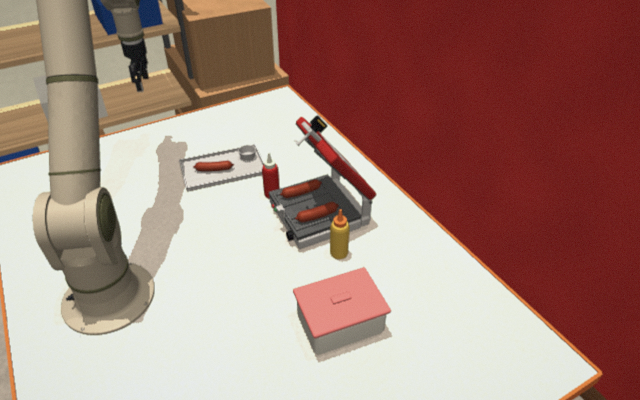

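The scene view shows the robot at right (540,220), the press with its lid up around (320,190), the T-handle near (318,167), the red ketchup at (346,259), and the tray at lower middle with the sausage at (389,342) and the cup at (340,345). The side view shows the same layout: tray sausage (213,166), handle (318,124), mustard (340,237).

```bash
cat > h.py <<'E'
import numpy as np,cv2
from bench import bot
from scipy.spatial.transform import Rotation as R
np.set_printoptions(precision=4,suppress=True)
def toolT():
    o=bot.get_obs();T=np.eye(4);T[:3,:3]=R.from_euler('xyz',o['orientation']).as_matrix();T[:3,3]=o['position'];return T
def cam(n,T=None):
    p=bot.camera_params(n);return p,(p['pose'] if n!='wrist' else (toolT() if T is None else T)@p['T_tool_cam'])
def ray(n,uv,T=None):
    p,P=cam(n,T);d=P[:3,:3]@np.array([(uv[0]-p['cx'])/p['fx'],(uv[1]-p['cy'])/p['fy'],1]);return P[:3,3],d/np.linalg.norm(d)
def onz(n,uv,z,T=None):
    c,d=ray(n,uv,T);return c+d*(z-c[2])/d[2]
def tri(rays):
    A=sum(np.eye(3)-np.outer(d,d) for c,d in rays);b=sum((np.eye(3)-np.outer(d,d))@c for c,d in rays)
    X=np.linalg.solve(A,b);return X,[np.linalg.norm((np.eye(3)-np.outer(d,d))@(X-c)) for c,d in rays]
def proj(n,X,T=None):
    p,P=cam(n,T);q=P[:3,:3].T@(np.array(X)-P[:3,3]);return np.array([p['fx']*q[0]/q[2]+p['cx'],p['fy']*q[1]/q[2]+p['cy']])
E
python3 - <<'E'
from h import *
print("sausage",tri([ray('scene',(389,342)),ray('side',(213,166))]))
print("handle",tri([ray('scene',(318,167)),ray('side',(318,124))]))
print("ketchup tip",tri([ray('scene',(348,254)),ray('side',(268,157))]))
for uv in[(334,302),(431,321),(423,383),(323,362)]:print("tray",onz('scene',uv,.018))
for n in('scene','side'):
    im=cv2.resize(cv2.imread(f'pics/{n}0.png'),None,fx=1,fy=1)
    c=im[115:275,250:380] if n=='scene' else im[100:270,240:400]
    cv2.imwrite(f'pics/{n}c.png',cv2.resize(c,None,fx=3,fy=3,interpolation=cv2.INTER_CUBIC))
a=cv2.imread('pics/scenec.png');b=cv2.imread('pics/sidec.png');H=max(a.shape[0],b.shape[0])
pad=lambda i:cv2.copyMakeBorder(i,0,H-i.shape[0],0,0,0)
m=cv2.hconcat([pad(a),pad(b)]);print(m.shape);cv2.imwrite('pics/crop.png',m[:, :])
E
```

```text
sausage (array([0.4442, 0.3802, 0.0183]), [np.float64(0.0006597955509135938), np.float64(0.0006597955509135972)])
handle (array([0.6467, 0.    , 0.3363]), [np.float64(0.0029680392986586287), np.float64(0.002968039298658501)])
ketchup tip (array([0.5641, 0.1674, 0.1487]), [np.float64(0.0006843255502396578), np.float64(0.0006843255502397825)])
tray [0.5957 0.2778 0.018 ]
tray [0.327  0.3215 0.018 ]
tray [0.3551 0.4818 0.018 ]
tray [0.6218 0.4372 0.018 ]
(510, 870, 3)
```

View pics/wrist0.png

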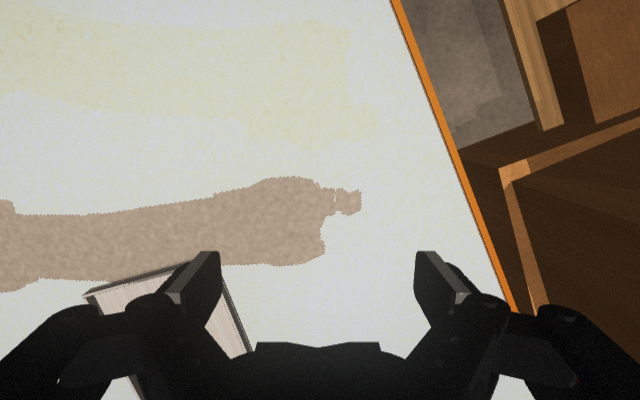

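The wrist sees bare counter with the tray corner at lower left (85,295), so I'll use the fixed views first. Next, the crop of the press in both views.

```bash
python3 - <<'E'
import cv2
m=cv2.imread('pics/crop.png');cv2.imwrite('pics/crop8.png',cv2.resize(m,(800,int(510*800/870))));
E
```

```text
(no output)
```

View pics/crop8.png

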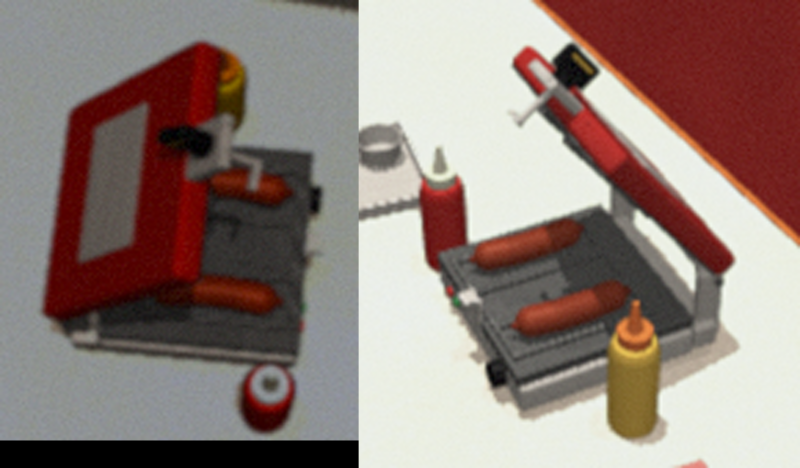

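The crop shows the plate's front edge between (312,152) and (298,358) in the scene half, the side sausages, the ketchup just left of the press's front-left corner, and the lid's tongue hanging in front of the raised lid.

```bash
python3 - <<'E'
from h import *
S=lambda u,v:(250+u/2.759,115+v/2.759)
D=lambda u,v:(240+(u-358.6)/2.759,100+v/2.759)
fr,fl=onz('scene',S(312,152),.06),onz('scene',S(298,358-6),.06)
print('scene front corners R,L',fr,fl)
for k,uv in dict(FL=(440,250),FR=(518,383),).items(): print('side',k,onz('side',D(*uv),.06))
for k,s,d in(('saus R front',(290,192),(515,327)),('saus L front',(280,302),(472,258)),('FR',(312,152),(518,383)),('handle',(186,137),(577,64)),('mustard tip',None,(636,303))):
    if s: print(k,tri([ray('scene',S(*s)),ray('side',D(*d))]))
im=cv2.cvtColor(cv2.imread('pics/scene0.png'),cv2.COLOR_BGR2HSV)
def blobs(n,roi):
    im=cv2.cvtColor(cv2.imread(f'pics/{n}0.png'),cv2.COLOR_BGR2HSV);x0,y0,x1,y1=roi
    m=cv2.inRange(im,(0,110,40),(14,255,255));k=np.zeros_like(m);k[y0:y1,x0:x1]=m[y0:y1,x0:x1]
    N,l,s,c=cv2.connectedComponentsWithStats(k)
    for i in range(1,N):
        if s[i,4]>80:
            p=np.argwhere(l==i)[:,::-1].astype(np.float32);r=cv2.minAreaRect(p);print(n,s[i],c[i],r);
            b=cv2.boxPoints(r);e=[b[j]-b[(j+1)%4] for j in(0,1)];j=0 if np.linalg.norm(e[0])<np.linalg.norm(e[1]) else 1
            A,B=(b[j]+b[(j+1)%4])/2,(b[(j+2)%4]+b[(j+3)%4])/2
            P,Q=onz(n,A,.021),onz(n,B,.021);print(onz(n,c[i],.021),P,Q,'yaw',np.arctan2(*(P-Q)[1::-1]),np.linalg.norm(P-Q))
blobs('scene',(330,310,425,375));blobs('side',(180,150,250,185))
print(toolT())
E
```

```text
scene front corners R,L [ 0.5184 -0.1047  0.06  ] [0.5322 0.1157 0.06  ]
side FL [0.5389 0.1152 0.06  ]
side FR [ 0.5165 -0.117   0.06  ]
saus R front (array([ 0.5444, -0.0539,  0.074 ]), [np.float64(0.002135517929924888), np.float64(0.0021355179299250575)])
saus L front (array([0.554 , 0.067 , 0.0767]), [np.float64(0.0023113127860866834), np.float64(0.00231131278608661)])
FR (array([ 0.519 , -0.1088,  0.0512]), [np.float64(0.001352857578337464), np.float64(0.0013528575783374574)])
handle (array([ 0.6481, -0.004 ,  0.3407]), [np.float64(0.002918640789982408), np.float64(0.0029186407899823344)])
scene [367 329  45  28 489] [389.409  341.9284] ((389.5718994140625, 341.8919372558594), (50.10673904418945, 11.896050453186035), 27.299571990966797)
[0.4428 0.3803 0.021 ] [0.5028 0.3518 0.021 ] [0.3829 0.408  0.021 ] yaw -0.4382370613187088 0.1324897285769187
side [194 161  39  10 296] [213.0912 165.7905] ((213.034912109375, 165.80282592773438), (8.817756652832031, 38.05101013183594), 87.51044464111328)
[0.4446 0.3774 0.021 ] [0.5036 0.3488 0.021 ] [0.3854 0.4059 0.021 ] yaw -0.4499233707338796 0.13129434447633057
[[-0.0004  0.4437  0.8962  0.3216]
 [-0.0011  0.8962 -0.4437  0.6494]
 [-1.     -0.0011  0.0001  0.2306]
 [ 0.      0.      0.      1.    ]]
```

```bash
cat >> h.py <<'E'
def leanT(p,yaw,lean):
    "tool pose: jaws across heading yaw, tool leaned back by lean deg (camera towards the robot)"
    a=np.radians(lean);f=np.array([np.cos(yaw),np.sin(yaw),0]);u=np.array([0,0,1.])
    T=np.eye(4);x=np.sin(a)*f-np.cos(a)*u;z=np.cos(a)*f+np.sin(a)*u
    T[:3,:3]=np.c_[x,np.cross(z,x),z];T[:3,3]=p;return T
def rows(T1,n,T0=None):
    T0=toolT() if T0 is None else T0;dr=R.from_matrix(T0[:3,:3].T@T1[:3,:3]).as_rotvec()/n
    dp=(T1[:3,3]-T0[:3,3])*1000/n
    for k in range(n):
        Rk=T0[:3,:3]@R.from_rotvec(dr*k).as_matrix();print(k,'dp',np.round(Rk.T@dp,1),'dr',np.round(np.degrees(dr),2))
E
python3 - <<'E'
from h import *
rows(leanT([.4436,.379,.13],-.444,30),6)
E
```

```text
0 dp [ 16.8 -31.3  38.2] dr [-0.14 -5.    0.05]
1 dp [ 20.  -31.5  36.5] dr [-0.14 -5.    0.05]
2 dp [ 23.1 -31.6  34.6] dr [-0.14 -5.    0.05]
3 dp [ 26.  -31.7  32.3] dr [-0.14 -5.    0.05]
4 dp [ 28.7 -31.8  29.9] dr [-0.14 -5.    0.05]
5 dp [ 31.2 -31.9  27.2] dr [-0.14 -5.    0.05]
```

Request:
step_arm([
  {"dp":[17,-31,38],"dr":[0,-5,0]},
  {"dp":[20,-31.5,36.5],"dr":[0,-5,0]},
  {"dp":[23,-31.5,34.5],"dr":[0,-5,0]},
  {"dp":[26,-31.5,32.5],"dr":[0,-5,0]},
  {"dp":[28.5,-32,30],"dr":[0,-5,0]},
  {"dp":[31,-32,27],"dr":[0,-5,0]},
  {"dp":[0,0,0],"dr":[0,0,0]},
], jaw=1, grip_force=40)

```text
clock: 1.02
position: [0.4409, 0.375, 0.1296]
orientation: [-0.012, 1.044, -0.472]
wrist_force: [-0.3, -0.2, 0.5]
opening: 1.004
```

```bash
cat >> h.py <<'E'
def sausage(n,im,roi,z,T=None):
    x0,y0,x1,y1=roi;m=cv2.inRange(cv2.cvtColor(im,cv2.COLOR_BGR2HSV),(0,110,40),(14,255,255))
    k=np.zeros_like(m);k[y0:y1,x0:x1]=m[y0:y1,x0:x1];N,l,s,c=cv2.connectedComponentsWithStats(k)
    i=1+np.argmax(s[1:,4]);r=cv2.minAreaRect(np.argwhere(l==i)[:,::-1].astype(np.float32));b=cv2.boxPoints(r)
    j=0 if np.linalg.norm(b[0]-b[1])<np.linalg.norm(b[1]-b[2]) else 1
    A,B=(b[j]+b[(j+1)%4])/2,(b[(j+2)%4]+b[(j+3)%4])/2;P,Q=onz(n,A,z,T),onz(n,B,z,T)
    print(n,'area',s[i,4],'box',r,'ctr',onz(n,r[0],z,T),'ends',P,Q,'yaw',np.arctan2((P-Q)[1],(P-Q)[0]),'len',np.linalg.norm(P-Q))
    return r[0]
E
python3 - <<'E'
from h import *
T=toolT();print(T,bot.get_obs()['clock'],bot.get_obs()['joint_positions'])
im=bot.get_image('wrist')[:,:,::-1].copy();cv2.imwrite('pics/w1.png',im)
c=sausage('wrist',im,(0,0,640,400),.021,T)
print(tri([ray('wrist',c,T),ray('scene',(389.5,341.9)),ray('side',(213.1,165.8))]))
E
```

```text
[[ 0.4475  0.4453  0.7755  0.4409]
 [-0.2283  0.8953 -0.3824  0.375 ]
 [-0.8646 -0.006   0.5024  0.1296]
 [ 0.      0.      0.      1.    ]] 1.025 [-1.4356  0.6563  0.5094  2.1695  0.5978  0.4032 -0.4693]
wrist area 7668 box ((327.3563537597656, 115.21734619140625), (54.29082107543945, 176.91603088378906), 3.483271360397339) ctr [0.4318 0.3856 0.021 ] ends [0.3827 0.412  0.021 ] [0.508  0.3445 0.021 ] yaw 2.647088727817502 len 0.14230056821124296
(array([0.4416, 0.3821, 0.014 ]), [np.float64(0.005564021979051422), np.float64(0.00211203523235468), np.float64(0.00535492481227169)])
```

View pics/w1.png

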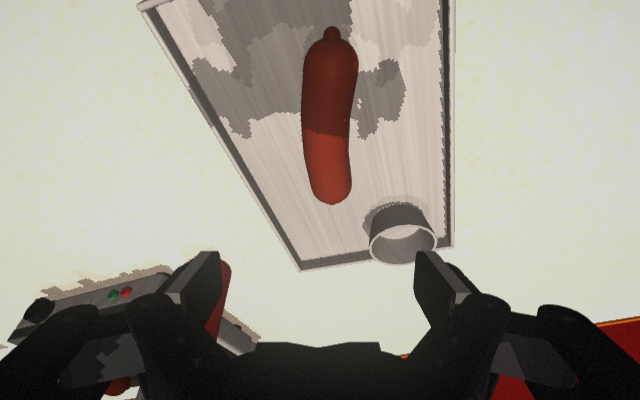

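```bash
python3 - <<'E'
from h import *
a=leanT([.4356,.383,.06],-.468,30);rows(a,3);rows(leanT([.4356,.383,.012],-.468,30),3,a)
E
```

```text
0 dp [ 19.    0.8 -13.8] dr [ 0.16  0.02 -0.03]
1 dp [ 19.1   0.7 -13.8] dr [ 0.16  0.02 -0.03]
2 dp [ 19.1   0.7 -13.8] dr [ 0.16  0.02 -0.03]
0 dp [13.9  0.  -8. ] dr [0. 0. 0.]
1 dp [13.9  0.  -8. ] dr [0. 0. 0.]
2 dp [13.9  0.  -8. ] dr [0. 0. 0.]
```

Request:
step_arm([
  {"dp":[19,0.8,-13.8],"dr":[0,0,0]},
  {"dp":[19,0.7,-13.8],"dr":[0,0,0]},
  {"dp":[19,0.7,-13.8],"dr":[0,0,0]},
  {"dp":[14,0,-8],"dr":[0,0,0]},
  {"dp":[14,0,-8],"dr":[0,0,0]},
  {"dp":[14,0,-8],"dr":[0,0,0]},
  {"dp":[0,0,0],"dr":[0,0,0]},
])

```text
clock: 1.95
position: [0.4361, 0.3837, 0.0114]
orientation: [-0.003, 1.047, -0.462]
wrist_force: [0.7, -0.6, 0.1]
opening: 1.0
```

Request:
step_arm([
  {"dp":[0,0,0],"dr":[0,0,0]},
  {"dp":[0,0,0],"dr":[0,0,0]},
  {"dp":[0,0,0],"dr":[0,0,0]},
  {"dp":[0,0,0],"dr":[0,0,0]},
  {"dp":[0,0,0],"dr":[0,0,0]},
  {"dp":[0,0,0],"dr":[0,0,0]},
], jaw=-1, grip_force=50)

```text
clock: 2.7
position: [0.4364, 0.384, 0.0132]
orientation: [0.001, 1.047, -0.459]
wrist_force: [-1.6, -0.6, 5.7]
opening: 0.381
```

Request:
step_arm([
  {"dp":[-20,0,11.5],"dr":[0,0,0]},
  {"dp":[-30,0,17],"dr":[0,0,0]},
  {"dp":[-43,0,25],"dr":[0,0,0]},
  {"dp":[-43,0,25],"dr":[0,0,0]},
  {"dp":[-43,0,25],"dr":[0,0,0]},
  {"dp":[-43,0,25],"dr":[0,0,0]},
  {"dp":[0,0,0],"dr":[0,0,0]},
])

```text
clock: 3.58
position: [0.4376, 0.3844, 0.2727]
orientation: [0.014, 1.048, -0.449]
wrist_force: [0.7, 0.2, -1.8]
opening: 0.38
```

```bash
python3 - <<'E'
from h import *
o=bot.get_obs();print(o['opening'],o['joint_positions'],o['wrist_force'],o['position'])
im=bot.get_image('side')[:,:,::-1];cv2.imwrite('pics/s2.png',im)
rows(leanT([.40,0.0,.25],-.085,30),10)
E
```

```text
0.3798406143774195 [-1.4176  0.4054  0.4289  2.0454  0.5385  0.7449 -0.3201] [ 0.669   0.1705 -1.8198] [0.4376 0.3844 0.2727]
0 dp [  8.5 -36.   11. ] dr [-1.87 -0.    1.06]
1 dp [  7.9 -36.5   9.8] dr [-1.87 -0.    1.06]
2 dp [  7.2 -37.    8.6] dr [-1.87 -0.    1.06]
3 dp [  6.5 -37.4   7.4] dr [-1.87 -0.    1.06]
4 dp [  5.8 -37.7   6.1] dr [-1.87 -0.    1.06]
5 dp [  5.1 -38.    4.9] dr [-1.87 -0.    1.06]
6 dp [  4.4 -38.2   3.7] dr [-1.87 -0.    1.06]
7 dp [  3.7 -38.4   2.4] dr [-1.87 -0.    1.06]
8 dp [  3.  -38.5   1.1] dr [-1.87 -0.    1.06]
9 dp [  2.3 -38.6  -0.1] dr [-1.87 -0.    1.06]
```

Request:
step_arm([
  {"dp":[8.5,-36,11],"dr":[-1.9,0,1]},
  {"dp":[8,-36.5,10],"dr":[-1.9,0,1]},
  {"dp":[7,-37,8.5],"dr":[-1.9,0,1]},
  {"dp":[6.5,-37.5,7.5],"dr":[-1.9,0,1]},
  {"dp":[6,-37.5,6],"dr":[-1.9,0,1]},
  {"dp":[5,-38,5],"dr":[-1.9,0,1]},
  {"dp":[4.5,-38,3.5],"dr":[-1.9,0,1]},
  {"dp":[3.5,-38.5,2.5],"dr":[-1.9,0,1]},
])

```text
clock: 4.62
position: [0.409, 0.1011, 0.2519]
orientation: [-0.036, 1.059, -0.222]
wrist_force: [-0.6, 1.3, -1.3]
opening: 0.384
```

Request:
step_arm([
  {"dp":[3,-38.5,1],"dr":[-1.9,0,1]},
  {"dp":[2.5,-38.5,0],"dr":[-1.9,0,1]},
  {"dp":[0,0,0],"dr":[0,0,0]},
  {"dp":[0,0,0],"dr":[0,0,0]},
])

```text
clock: 5.12
position: [0.4105, 0.0824, 0.2478]
orientation: [-0.049, 1.068, -0.215]
wrist_force: [-0.2, 0.6, -1.0]
opening: 0.382
```

```bash
python3 - <<'E'
from h import *
o=bot.get_obs();print(o['opening'],o['joint_positions'],o['wrist_force'],o['position'],o['orientation'])
np.save('Tw3.npy',toolT())
im=bot.get_image('wrist')[:,:,::-1];cv2.imwrite('pics/w3.png',im)
E
```

```text
0.38203607977324244 [-0.707   0.1099  0.0912  2.5556  1.2503  0.3743 -0.3771] [-0.1603  0.5788 -0.9566] [0.4105 0.0824 0.2478] [-0.0493  1.0683 -0.2148]
```

View pics/w3.png

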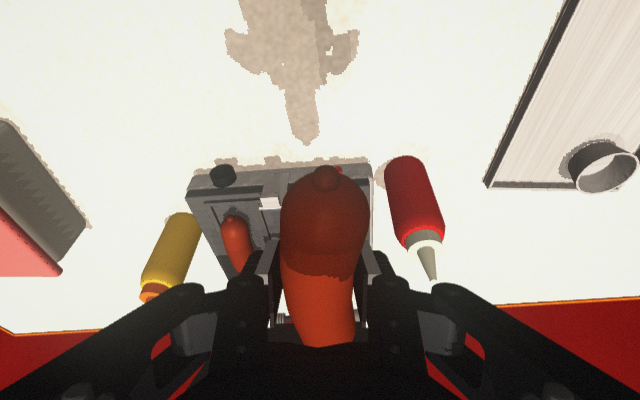

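The sausage is held straight between the fingers. The press shows behind it: keeper near (270,203), right sausage (235,235), ketchup (415,205), mustard (172,255). Joint 4 is at its limit, so I must stay farther out; moving to x 0.46.

```bash
python3 - <<'E'
from h import *
rows(leanT([.46,-0.003,.19],-.085,30),6)
E
```

```text
0 dp [ 13.8 -12.5   4.5] dr [-0.6  -0.21  0.59]
1 dp [ 13.7 -12.7   4.3] dr [-0.6  -0.21  0.59]
2 dp [ 13.6 -12.9   4.1] dr [-0.6  -0.21  0.59]
3 dp [ 13.5 -13.1   3.9] dr [-0.6  -0.21  0.59]
4 dp [ 13.3 -13.3   3.7] dr [-0.6  -0.21  0.59]
5 dp [ 13.2 -13.4   3.5] dr [-0.6  -0.21  0.59]
```

Request:
step_arm([
  {"dp":[14,-12.5,4.5],"dr":[-0.6,-0.2,0.6]},
  {"dp":[14,-12.5,4.5],"dr":[-0.6,-0.2,0.6]},
  {"dp":[13.5,-13,4],"dr":[-0.6,-0.2,0.6]},
  {"dp":[13.5,-13,4],"dr":[-0.6,-0.2,0.6]},
  {"dp":[13.5,-13.5,3.5],"dr":[-0.6,-0.2,0.6]},
  {"dp":[13,-13.5,3.5],"dr":[-0.6,-0.2,0.6]},
  {"dp":[0,0,0],"dr":[0,0,0]},
  {"dp":[0,0,0],"dr":[0,0,0]},
])

```text
clock: 6.18
position: [0.4452, 0.0175, 0.2027]
orientation: [-0.053, 1.061, -0.152]
wrist_force: [0.5, 0.1, -2.1]
opening: 0.383
```

```bash
python3 - <<'E'
from h import *
o=bot.get_obs();print(o['opening'],o['joint_positions'],o['position'],o['orientation'])
np.save('Tw4.npy',toolT())
im=bot.get_image('wrist')[:,:,::-1];cv2.imwrite('pics/w4.png',im)
c=im[90:320,150:510];cv2.imwrite('pics/w4c.png',cv2.resize(c,None,fx=2.2,fy=2.2,interpolation=cv2.INTER_CUBIC))
E
```

```text
0.3831061593998005 [ 0.4545  0.3719 -1.0212  2.5601  1.7076  0.6065 -0.5845] [0.4452 0.0175 0.2027] [-0.0532  1.0611 -0.1522]
```

View pics/w4c.png

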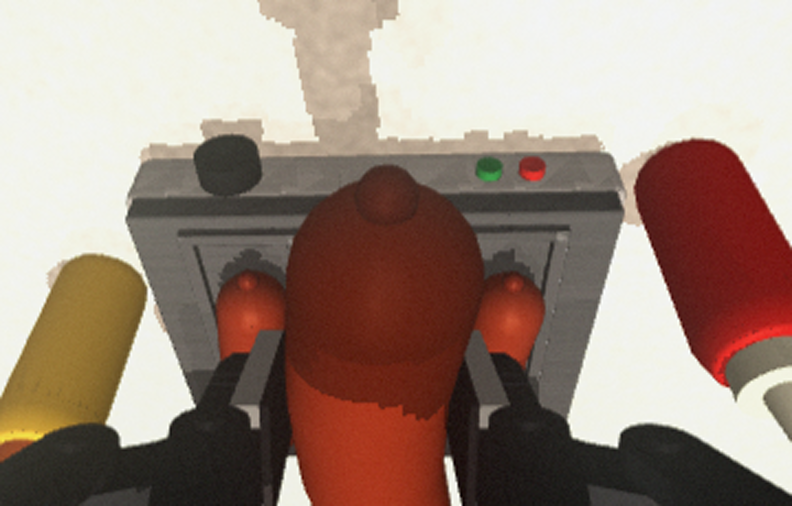

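The crop shows the plate's front corners at about (128,212) and (624,210), the knobs of the two laid sausages at (246,282) and (514,283), and the held sausage centred over the middle groove.

```bash
python3 - <<'E'
from h import *
T=np.load('Tw4.npy');W=lambda u,v:(150+u/2.2,90+v/2.2)
pr=lambda n,a,b:print(n,a,b,'mid',(a+b)/2,'yaw',np.arctan2(-(b-a)[0],(b-a)[1]),'w',np.linalg.norm(a-b))
pr('corner',onz('wrist',W(128,210),.06,T),onz('wrist',W(624,208),.06,T))
pr('cornerfoot',onz('wrist',W(135,160),.0,T),onz('wrist',W(618,158),.0,T))
a,b=[onz('wrist',W(*q),.077,T) for q in((246,278),(514,279))];pr('knobs',a,b)
pr('frame',onz('wrist',W(180,232),.06,T),onz('wrist',W(568,229),.06,T))
pr('saus L/R mid',onz('wrist',W(252,310),.077,T),onz('wrist',W(511,310),.077,T))
S=lambda u,v:(250+u/2.759,115+v/2.759)
D=lambda u,v:(240+(u-358.6)/2.759,100+v/2.759)
print('R knob z',tri([ray('wrist',W(246,280),T),ray('scene',S(292,193)),ray('side',D(513,328))]))
print('L knob z',tri([ray('wrist',W(514,281),T),ray('scene',S(283,303)),ray('side',D(470,259))]))
print('held knob dir',ray('wrist',W(387,195),T))
E
```

```text
corner [ 0.5145 -0.1025  0.06  ] [0.5316 0.1153 0.06  ] mid [0.5231 0.0064 0.06  ] yaw -0.07831326717975144 w 0.2184813829213558
cornerfoot [ 0.5306 -0.1212  0.    ] [0.5511 0.1287 0.    ] mid [0.5409 0.0038 0.    ] yaw -0.08149399397771115 w 0.2506690055610775
knobs [ 0.5447 -0.053   0.077 ] [0.5548 0.0669 0.077 ] mid [0.5497 0.007  0.077 ] yaw -0.08422114962631133 w 0.12037629689601924
frame [ 0.5296 -0.0831  0.06  ] [0.5422 0.0924 0.06  ] mid [0.5359 0.0047 0.06  ] yaw -0.07171241318783335 w 0.17591053682756666
saus L/R mid [ 0.5666 -0.0552  0.077 ] [0.5759 0.0663 0.077 ] mid [0.5713 0.0056 0.077 ] yaw -0.07624378517578814 w 0.12184747567865475
R knob z (array([ 0.5431, -0.0532,  0.0758]), [np.float64(0.002824189044677626), np.float64(0.003208881677161042), np.float64(0.00254030442412076)])
L knob z (array([0.5518, 0.067 , 0.0782]), [np.float64(0.0021166304407427635), np.float64(0.003655372162460942), np.float64(0.0024591916694293972)])
held knob dir (array([0.3197, 0.0322, 0.2949]), array([ 0.6392, -0.0613, -0.7666]))
```

```bash
python3 - <<'E'
from h import *
A=leanT([.475,.0130,.13],-.08,30);B=leanT([.605,.0026,.13],-.08,30)
rows(A,3);print();rows(B,4,A)
E
```

```text
0 dp [26.2  0.  -3.2] dr [-0.16 -0.26  0.67]
1 dp [26.1 -0.3 -3.3] dr [-0.16 -0.26  0.67]
2 dp [26.1 -0.5 -3.4] dr [-0.16 -0.26  0.67]

0 dp [16.3  0.  28.2] dr [0. 0. 0.]
1 dp [16.3  0.  28.2] dr [0. 0. 0.]
2 dp [16.3  0.  28.2] dr [0. 0. 0.]
3 dp [16.3  0.  28.2] dr [0. 0. 0.]
```

Request:
step_arm([
  {"dp":[26,0,-3.2],"dr":[-0.2,-0.3,0.7]},
  {"dp":[26,-0.3,-3.3],"dr":[-0.2,-0.3,0.7]},
  {"dp":[26,-0.5,-3.4],"dr":[-0.2,-0.3,0.7]},
  {"dp":[0,0,0],"dr":[0,0,0]},
  {"dp":[0,0,0],"dr":[0,0,0]},
])

```text
clock: 6.85
position: [0.4835, 0.014, 0.1368]
orientation: [-0.009, 1.056, -0.085]
wrist_force: [-0.0, -0.3, -0.7]
opening: 0.386
```

```bash
python3 - <<'E'
from h import *
o=bot.get_obs();print(o['opening'],o['joint_positions'],o['position'],o['orientation'])
B=leanT([.605,.0026,.13],-.08,30);rows(B,5)
E
```

```text
0.3856447078550058 [ 0.5657  0.7602 -1.2919  2.5604  1.8252  1.0068 -0.6197] [0.4835 0.014  0.1368] [-0.0087  1.056  -0.0846]
0 dp [13.2 -0.4 20.6] dr [ 0.05 -0.1   0.03]
1 dp [13.2 -0.4 20.6] dr [ 0.05 -0.1   0.03]
2 dp [13.3 -0.4 20.5] dr [ 0.05 -0.1   0.03]
3 dp [13.3 -0.4 20.5] dr [ 0.05 -0.1   0.03]
4 dp [13.3 -0.3 20.5] dr [ 0.05 -0.1   0.03]
```

Request:
step_arm([
  {"dp":[13,-0.4,20.5],"dr":[0,-0.1,0]},
  {"dp":[13.3,-0.4,20.5],"dr":[0,-0.1,0]},
  {"dp":[13.3,-0.4,20.5],"dr":[0,-0.1,0]},
  {"dp":[13.3,-0.4,20.5],"dr":[0,-0.1,0]},
  {"dp":[13.3,-0.3,20.5],"dr":[0,-0.1,0]},
  {"dp":[0,0,0],"dr":[0,0,0]},
  {"dp":[0,0,0],"dr":[0,0,0]},
])

```text
clock: 7.72
position: [0.6046, 0.0012, 0.1307]
orientation: [-0.008, 1.046, -0.086]
wrist_force: [-0.5, 0.2, -1.5]
opening: 0.38
```

```bash
python3 - <<'E'
from h import *
o=bot.get_obs();print(o['opening'],o['joint_positions'],o['position'],o['orientation'],o['wrist_force'])
rows(leanT([.605,.0026,.072],-.08,30),4)
for n in('side','scene'):cv2.imwrite(f'pics/{n}5.png',bot.get_image(n)[:,:,::-1])
a=cv2.imread('pics/side5.png')[90:270,230:400];b=cv2.imread('pics/scene5.png')[110:270,250:430]
m=cv2.hconcat([cv2.resize(a,(400,424)),cv2.resize(b,(400,356))]) if 0 else cv2.hconcat([cv2.resize(a,(400,400)),cv2.resize(b,(400,400))])
cv2.imwrite('pics/m5.png',m)
E
```

```text
0.3802162313560749 [ 0.6046  0.8249 -1.1917  2.3123  1.8131  0.9211 -0.3378] [0.6046 0.0012 0.1307] [-0.0081  1.046  -0.0862] [-0.5046  0.1866 -1.4718]
0 dp [12.7  0.4 -7.3] dr [0.04 0.02 0.04]
1 dp [12.7  0.4 -7.3] dr [0.04 0.02 0.04]
2 dp [12.7  0.4 -7.3] dr [0.04 0.02 0.04]
3 dp [12.7  0.4 -7.3] dr [0.04 0.02 0.04]
```

View pics/m5.png

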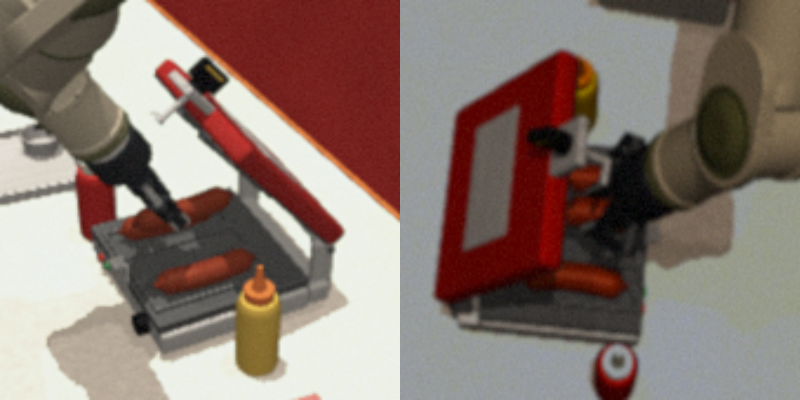

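The held sausage sits above the middle groove, between the other two. The gripper is well clear of the lid's tongue and both bottles.

Request:
step_arm([
  {"dp":[13,0.4,-7.5],"dr":[0,0,0]},
  {"dp":[13,0.4,-7.5],"dr":[0,0,0]},
  {"dp":[13,0.4,-7.5],"dr":[0,0,0]},
  {"dp":[9,0.4,-5],"dr":[0,0,0]},
  {"dp":[3,0,-1.7],"dr":[0,0,0]},
  {"dp":[0,0,0],"dr":[0,0,0]},
  {"dp":[0,0,0],"dr":[0,0,0]},
])

```text
clock: 8.7
position: [0.6056, 0.0023, 0.0711]
orientation: [-0.005, 1.047, -0.085]
wrist_force: [-0.6, -0.1, -1.3]
opening: 0.379
```

Request:
step_arm([
  {"dp":[1.3,0,-0.8],"dr":[0,0,0]},
  {"dp":[0,0,0],"dr":[0,0,0]},
  {"dp":[0,0,0],"dr":[0,0,0]},
])

```text
clock: 9.07
position: [0.6055, 0.0021, 0.0694]
orientation: [-0.005, 1.047, -0.085]
wrist_force: [-0.3, -1.0, -0.5]
opening: 0.383
```

Request:
step_arm([
  {"dp":[0,0,0],"dr":[0,0,0]},
  {"dp":[0,0,0],"dr":[0,0,0]},
  {"dp":[0,0,0],"dr":[0,0,0]},
  {"dp":[0,0,0],"dr":[0,0,0]},
], jaw=0.02)

```text
clock: 9.57
position: [0.6054, 0.0022, 0.0692]
orientation: [-0.005, 1.047, -0.085]
wrist_force: [-0.7, -0.4, 0.3]
opening: 0.509
```

Request:
step_arm([
  {"dp":[-8,0,4.6],"dr":[0,0,0]},
  {"dp":[-17,0,10],"dr":[0,0,0]},
  {"dp":[-26,0,15],"dr":[0,0,0]},
  {"dp":[-18,0,-22],"dr":[0,0,0]},
  {"dp":[-18,0,-22],"dr":[0,0,0]},
  {"dp":[-18,0,-22],"dr":[0,0,0]},
  {"dp":[0,0,0],"dr":[0,0,0]},
])

```text
clock: 10.45
position: [0.5203, 0.0092, 0.1427]
orientation: [-0.008, 1.047, -0.085]
wrist_force: [0.6, -0.8, -0.7]
opening: 0.509
```

```bash
python3 - <<'E'
from h import *
o=bot.get_obs();print(o['opening'],o['joint_positions'],o['position'],o['orientation'],o['wrist_force'])
T=toolT();np.save('Tw6.npy',T)
im=bot.get_image('wrist')[:,:,::-1];cv2.imwrite('pics/w6.png',im)
s=bot.get_image('side')[:,:,::-1];cv2.imwrite('pics/s6.png',s)
a=im[50:370,130:530];b=s[140:250,230:370];cv2.imwrite('pics/m6.png',cv2.hconcat([a,cv2.resize(b,(400,320))]))
E
```

```text
0.5090469227166943 [ 0.5852  0.7406 -1.2326  2.4836  1.8321  0.9349 -0.5311] [0.5203 0.0092 0.1427] [-0.0081  1.0469 -0.0853] [ 0.6468 -0.8388 -0.6548]
```

View pics/m6.png

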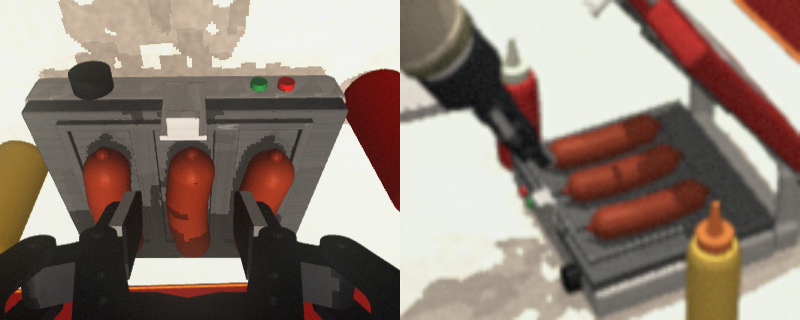

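```bash
python3 - <<'E'
from h import *
T=np.load('Tw6.npy');W=lambda u,v:(130+u,50+v)
P=[onz('wrist',W(u,151),.077,T) for u in(102,189,276)];print('knobs',P,'mid of outer',(P[0]+P[2])/2,'yaw',np.arctan2(-(P[2]-P[0])[0],(P[2]-P[0])[1]))
print('mid sausage along',onz('wrist',W(190,200),.085,T),'keeper',onz('wrist',W(183,120),.086,T),onz('wrist',W(183,137),.086,T))
a,b=onz('wrist',W(23,112),.06,T),onz('wrist',W(348,109),.06,T);print('corners',a,b,(a+b)/2,np.linalg.norm(a-b))
A=leanT([.495,.01,.28],-.08,10);B=leanT([.505,.009,.45],-.08,0);C=leanT([.64,-.001,.45],-.08,0)
rows(A,4);print();rows(B,4,A);print();rows(C,4,B)
E
```

```text
knobs [array([ 0.543 , -0.0526,  0.077 ]), array([0.5475, 0.0068, 0.077 ]), array([0.5519, 0.0662, 0.077 ])] mid of outer [0.5475 0.0068 0.077 ] yaw -0.07478287394418304
mid sausage along [0.5923 0.0042 0.085 ] keeper [0.5127 0.0059 0.086 ] [0.5261 0.0047 0.086 ]
corners [ 0.5187 -0.104   0.06  ] [0.5327 0.1148 0.06  ] [0.5257 0.0054 0.06  ] 0.21921517335285745
0 dp [-33.1  -0.5  11.3] dr [0.01 5.02 0.04]
1 dp [-34.   -0.4   8.4] dr [0.01 5.02 0.04]
2 dp [-34.6  -0.4   5.4] dr [0.01 5.02 0.04]
3 dp [-34.9  -0.4   2.3] dr [0.01 5.02 0.04]

0 dp [-41.4  -0.    9.9] dr [ 0.   2.5 -0. ]
1 dp [-41.8  -0.    8. ] dr [ 0.   2.5 -0. ]
2 dp [-42.1  -0.    6.2] dr [ 0.   2.5 -0. ]
3 dp [-42.3  -0.    4.4] dr [ 0.   2.5 -0. ]

0 dp [ 0.   0.2 33.8] dr [0. 0. 0.]
1 dp [ 0.   0.2 33.8] dr [0. 0. 0.]
2 dp [ 0.   0.2 33.8] dr [0. 0. 0.]
3 dp [ 0.   0.2 33.8] dr [0. 0. 0.]
```

The middle sausage's knob lies exactly half-way between the outer two, so it is placed correctly. Now up and over to the handle.

Request:
step_arm([
  {"dp":[-33,-0.5,11],"dr":[0,5,0]},
  {"dp":[-34,-0.4,8.5],"dr":[0,5,0]},
  {"dp":[-34.5,-0.4,5.5],"dr":[0,5,0]},
  {"dp":[-35,-0.4,2.5],"dr":[0,5,0]},
  {"dp":[-41.5,0,10],"dr":[0,2.5,0]},
  {"dp":[-42,0,8],"dr":[0,2.5,0]},
  {"dp":[-42,0,6],"dr":[0,2.5,0]},
  {"dp":[-42,0,4.5],"dr":[0,2.5,0]},
])

```text
clock: 11.55
position: [0.5016, 0.0088, 0.4382]
orientation: [-0.432, 1.542, -0.516]
wrist_force: [0.1, 0.4, -0.2]
opening: 0.51
```

```bash
python3 - <<'E'
from h import *
o=bot.get_obs();print(o['opening'],o['joint_positions'],o['position'],o['orientation'],o['wrist_force'])
rows(leanT([.63,-.00,.45],-.08,0),4)
E
```

```text
0.509815640385472 [ 0.8247  0.3066 -1.243   1.7764  0.3288  1.2616  0.9854] [0.5016 0.0088 0.4382] [-0.4323  1.542  -0.5162] [ 0.121   0.416  -0.2312]
0 dp [-2.1  0.5 32.2] dr [-0.06  0.37  0.17]
1 dp [-2.3  0.5 32.2] dr [-0.06  0.37  0.17]
2 dp [-2.5  0.4 32.2] dr [-0.06  0.37  0.17]
3 dp [-2.8  0.4 32.2] dr [-0.06  0.37  0.17]
```

Request:
step_arm([
  {"dp":[-2,0.5,32],"dr":[0,0.4,0.2]},
  {"dp":[-2.5,0.5,32],"dr":[0,0.4,0.2]},
  {"dp":[-2.5,0.4,32],"dr":[0,0.4,0.2]},
  {"dp":[-3,0.4,32],"dr":[0,0.3,0.2]},
  {"dp":[0,0,0],"dr":[0,0,0]},
  {"dp":[0,0,0],"dr":[0,0,0]},
])

```text
clock: 12.3
position: [0.6283, 0.0003, 0.4479]
orientation: [1.857, 1.569, 1.773]
wrist_force: [-0.5, 0.8, 0.2]
opening: 0.509
```

```bash
python3 - <<'E'
from h import *
o=bot.get_obs();print(o['opening'],o['joint_positions'],o['position'],o['orientation'],o['wrist_force'])
T=toolT();np.save('Tw7.npy',T);print(T[:3,:3])
im=bot.get_image('wrist')[:,:,::-1];cv2.imwrite('pics/w7.png',im)
for h in([.6481,-.004,.3407],[.6467,0,.3363]):print('expected handle px',proj('wrist',h,T))
E
```

```text
0.5089681614790607 [ 0.6051  0.5082 -1.1289  1.4952  0.4588  1.4282  0.9484] [0.6283 0.0003 0.4479] [1.8567 1.569  1.7735] [-0.5032  0.8163  0.2392]
[[-0.0004  0.0831  0.9965]
 [ 0.0018  0.9965 -0.0831]
 [-1.      0.0017 -0.0005]]
expected handle px [315.1739 224.023 ]
expected handle px [319.8562 220.3295]
```

View pics/w7.png

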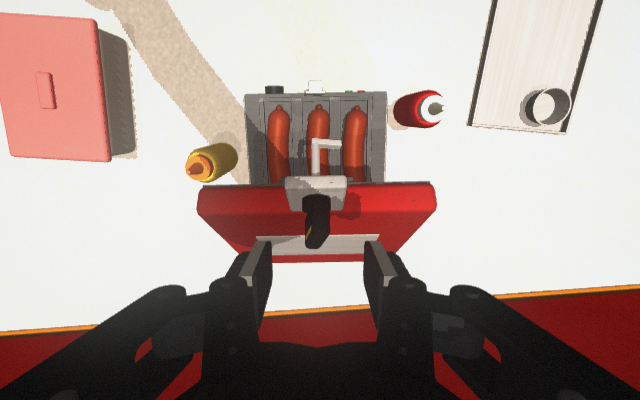

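The wrist view from above shows the black handle at about (317,222), over the lip, with the tongue pointing left at (340,144). All three sausages lie parallel, and the expected handle pixel agrees.

```bash
python3 - <<'E'
from h import *
T=np.load('Tw7.npy');im=cv2.imread('pics/w7.png')[185:260,295:345]
m=(im.max(2)<70).astype(np.uint8);N,l,s,c=cv2.connectedComponentsWithStats(m);i=1+np.argmax(s[1:,4]);print(s[i],c[i]+[295,185])
q=c[i]+[295,185];p=np.argwhere(l==i)[:,::-1].astype(np.float32);print(cv2.fitLine(p,cv2.DIST_L2,0,.01,.01).ravel())
S=lambda u,v:(250+u/2.759,115+v/2.759);D=lambda u,v:(240+(u-358.6)/2.759,100+v/2.759)
X,e=tri([ray('wrist',q,T),ray('scene',S(186,137)),ray('side',D(577,64))]);print('handle',X,e)
yaw=-.078;f=np.array([np.cos(yaw),np.sin(yaw)]);hx=np.array([.630,0.])+.135*f
d=np.array([-(X[:2]-hx)@f,X[2]-.097]);print('front,up of hinge',d,'lateral',(X[:2]-hx)@[-f[1],f[0]],'r',np.hypot(*d),'a',np.arctan2(d[1],d[0])-np.arctan2(53,265))
for a in(.85,.9,.95,1.):
    F=265*np.cos(a)-53*np.sin(a);U=265*np.sin(a)+53*np.cos(a);H=np.r_[hx-F/1e3*f,.097+U/1e3];print(a,H,proj('wrist',H,T),proj('scene',H),proj('side',H))
E
```

```text
[   7    9   29   55 1247] [316.3368 218.8284]
[ 0.0162 -0.9999 21.3368 33.8284]
handle [ 0.6468 -0.0036  0.34  ] [np.float64(0.0028849980012429464), np.float64(0.0014890435139842159), np.float64(0.004365707132111255)]
front,up of hinge [0.1179 0.243 ] lateral -0.0023015893363025133 r 0.2701239606201431 a 0.9215798293782428
0.85 [0.6299 0.     0.3311] [318.1641 199.2549] [324.0222 167.4394] [311.609  127.5352]
0.9 [ 0.6418 -0.0009  0.3375] [318.2675 215.1842] [318.9828 165.9128] [315.5325 124.5086]
0.95 [ 0.6539 -0.0019  0.3434] [318.3715 231.5991] [313.768  164.4565] [319.5601 121.6418]
1.0 [ 0.6663 -0.0028  0.3486] [318.4752 248.3462] [308.3969 163.0776] [323.6773 118.9448]
```

```bash
python3 - <<'E'
from h import *
A=leanT([.6465,-.0025,.40],-.08,0);rows(A,2);rows(leanT([.6465,-.0025,.330],-.08,0),4,A)
E
```

```text
0 dp [24.1 -0.7  9.3] dr [-0.09 -0.   -0.03]
1 dp [24.1 -0.7  9.3] dr [-0.09 -0.   -0.03]
0 dp [17.5  0.   0. ] dr [0. 0. 0.]
1 dp [17.5  0.   0. ] dr [0. 0. 0.]
2 dp [17.5  0.   0. ] dr [0. 0. 0.]
3 dp [17.5  0.   0. ] dr [0. 0. 0.]
```

Request:
step_arm([
  {"dp":[24,-0.7,9.3],"dr":[-0.1,0,0]},
  {"dp":[24,-0.7,9.3],"dr":[-0.1,0,0]},
  {"dp":[17.5,0,0],"dr":[0,0,0]},
  {"dp":[17.5,0,0],"dr":[0,0,0]},
  {"dp":[17.5,0,0],"dr":[0,0,0]},
  {"dp":[17.5,0,0],"dr":[0,0,0]},
  {"dp":[0,0,0],"dr":[0,0,0]},
  {"dp":[0,0,0],"dr":[0,0,0]},
])

```text
clock: 13.35
position: [0.6472, -0.0026, 0.3305]
orientation: [1.084, 1.569, 1.004]
wrist_force: [-1.1, -0.2, 0.8]
opening: 0.512
```

Request:
step_arm([
  {"dp":[0,0,0],"dr":[0,0,0]},
  {"dp":[0,0,0],"dr":[0,0,0]},
  {"dp":[0,0,0],"dr":[0,0,0]},
  {"dp":[0,0,0],"dr":[0,0,0]},
  {"dp":[0,0,0],"dr":[0,0,0]},
], jaw=-1, grip_force=60)

```text
clock: 13.98
position: [0.6472, -0.002, 0.3309]
orientation: [0.978, 1.569, 0.898]
wrist_force: [-1.1, 3.6, 5.7]
opening: 0.154
```

```bash
python3 - <<'E'
from h import *
o=bot.get_obs();print(o['opening'],o['joint_positions'],o['position'],o['wrist_force'],o['moment'])
im=bot.get_image('wrist')[:,:,::-1];cv2.imwrite('pics/w8.png',im)
# arc of the handle: shifts in tool axes (x down, z forward) from the present lid angle to shut
a0=.92;n=20;a=np.linspace(a0,0,n+1);F=265*np.cos(a)-53*np.sin(a);U=265*np.sin(a)+53*np.cos(a)
for k in range(n):print(k,'down',round(U[k]-U[k+1],1),'fwd',round(F[k]-F[k+1],1))
E
```

```text
0.15402267840555312 [ 0.5668  0.6097 -1.0728  1.6327  0.56    1.2392  0.8724] [ 0.6472 -0.002   0.3309] [-1.0852  3.6116  5.6531] [0.4297 0.2133 0.1392]
0 down 5.7 fwd -11.0
1 down 6.2 fwd -10.8
2 down 6.7 fwd -10.5
3 down 7.2 fwd -10.2
4 down 7.6 fwd -9.8
5 down 8.1 fwd -9.5
6 down 8.5 fwd -9.1
7 down 8.9 fwd -8.7
8 down 9.3 fwd -8.3
9 down 9.7 fwd -7.8
10 down 10.0 fwd -7.4
11 down 10.3 fwd -6.9
12 down 10.6 fwd -6.4
13 down 10.9 fwd -5.9
14 down 11.2 fwd -5.4
15 down 11.4 fwd -4.9
16 down 11.6 fwd -4.4
17 down 11.8 fwd -3.8
18 down 12.0 fwd -3.3
19 down 12.1 fwd -2.7
```

Request:
step_arm([
  {"dp":[5.7,0,-11],"dr":[0,0,0]},
  {"dp":[6.2,0,-10.8],"dr":[0,0,0]},
  {"dp":[6.7,0,-10.5],"dr":[0,0,0]},
  {"dp":[7.2,0,-10.2],"dr":[0,0,0]},
])

```text
clock: 14.52
position: [0.6063, 0.0004, 0.3057]
orientation: [0.136, 1.565, 0.056]
wrist_force: [4.2, -0.6, 8.7]
opening: 0.157
```

Request:
step_arm([
  {"dp":[7.6,0,-9.8],"dr":[0,0,0]},
  {"dp":[8.1,0,-9.5],"dr":[0,0,0]},
  {"dp":[8.5,0,-9.1],"dr":[0,0,0]},
  {"dp":[8.9,0,-8.7],"dr":[0,0,0]},
  {"dp":[9.3,0,-8.3],"dr":[0,0,0]},
  {"dp":[9.7,0,-7.8],"dr":[0,0,0]},
])

```text
clock: 15.28
position: [0.5528, 0.004, 0.2533]
orientation: [-0.228, 1.567, -0.31]
wrist_force: [-0.9, -3.6, 12.4]
opening: 0.154
```

```bash
cat > st.py <<'E'
from h import *
o=bot.get_obs();T=toolT();print(o['opening'],o['joint_positions'],'p',o['position'],'F',o['wrist_force'],o['moment']);print(T[:3,:3])
yaw=-.078;f=np.array([np.cos(yaw),np.sin(yaw)]);hx=np.array([.630,0.])+.135*f
d=np.array([-(T[:2,3]-hx)@f,T[2,3]+.010-.097]);print('r',np.hypot(*d),'a',np.arctan2(d[1],d[0])-np.arctan2(53,265),'lat',(T[:2,3]-hx)@[-f[1],f[0]])
s=bot.get_image('side')[:,:,::-1];w=bot.get_image('wrist')[:,:,::-1]
import time;n=f"{o['clock']:.2f}";cv2.imwrite(f'pics/side_{n}.png',s);cv2.imwrite(f'pics/wr_{n}.png',w)
E
python3 st.py
```

```text
0.15363826677469886 [ 0.6145  0.5656 -1.077   1.9331  0.5976  1.0022  0.7514] p [0.5528 0.004  0.2533] F [-0.8577 -3.5538 12.3688] [-0.968  -0.3156  0.088 ]
[[ 0.0037  0.0809  0.9967]
 [-0.0012  0.9967 -0.0809]
 [-1.     -0.0009  0.0038]]
r 0.2696272630306505 a 0.46710227828769324 lat -0.0019765031112914597
```

Request:
step_arm([
  {"dp":[10,0,-7.4],"dr":[0,0,0]},
  {"dp":[10.3,0,-6.9],"dr":[0,0,0]},
  {"dp":[10.6,0,-6.4],"dr":[0,0,0]},
  {"dp":[10.9,0,-5.9],"dr":[0,0,0]},
  {"dp":[11.2,0,-5.4],"dr":[0,0,0]},
  {"dp":[11.4,0,-4.9],"dr":[0,0,0]},
])

```text
clock: 16.12
position: [0.5152, 0.0066, 0.1883]
orientation: [-0.874, 1.568, -0.956]
wrist_force: [-1.3, -5.1, 13.1]
opening: 0.155
```

```bash
python3 st.py
```

```text
0.15507690977129068 [ 0.5725  0.5945 -1.0183  2.0794  0.6912  0.8504  0.6319] p [0.5152 0.0066 0.1883] F [-1.2936 -5.0854 13.1363] [-1.2789 -0.2677  0.026 ]
[[ 0.0016  0.0812  0.9967]
 [-0.0022  0.9967 -0.0812]
 [-1.     -0.0021  0.0018]]
r 0.2697106517449146 a 0.18771949270241975 lat -0.002386677645479736
```

Request:
step_arm([
  {"dp":[11.6,-0.5,-4.4],"dr":[0,0,0]},
  {"dp":[11.8,-0.5,-3.8],"dr":[0,0,0]},
  {"dp":[9,0,-2.7],"dr":[0,0,0]},
  {"dp":[7,0,-1.8],"dr":[0,0,0]},
  {"dp":[5,0,-1],"dr":[0,0,0]},
  {"dp":[0,0,0],"dr":[0,0,0]},
])

```text
clock: 16.98
position: [0.5009, 0.0074, 0.1437]
orientation: [-1.261, 1.57, -1.342]
wrist_force: [-4.7, -2.0, 12.5]
opening: 0.15
```

```bash
python3 st.py
```

```text
0.15043816224734732 [ 0.5227  0.6337 -0.9539  2.1496  0.7823  0.7567  0.538 ] p [0.5009 0.0074 0.1437] F [-4.7076 -2.0391 12.4923] [-0.4782  0.3676 -0.0096]
[[ 0.0002  0.0806  0.9968]
 [-0.0011  0.9967 -0.0806]
 [-1.     -0.001   0.0003]]
r 0.2702541179797968 a 0.013987808903140608 lat -0.0026579124283953696
```

Request:
step_arm([
  {"dp":[2,0,0],"dr":[0,0,0]},
  {"dp":[2,0,0],"dr":[0,0,0]},
  {"dp":[0,0,0],"dr":[0,0,0]},
])

```text
clock: 17.45
position: [0.5002, 0.0074, 0.1398]
orientation: [-2.008, 1.569, -2.088]
wrist_force: [-7.0, -1.4, 12.9]
opening: 0.151
```

Request:
step_arm([
  {"dp":[1.5,0,0.5],"dr":[0,0,0]},
  {"dp":[1.5,0,0.5],"dr":[0,0,0]},
  {"dp":[0,0,0],"dr":[0,0,0]},
  {"dp":[0,0,0],"dr":[0,0,0]},
])

```text
clock: 17.95
position: [0.4996, 0.0074, 0.1365]
orientation: [-2.612, 1.567, -2.693]
wrist_force: [-11.9, -0.2, 14.6]
opening: 0.152
```

Request:
step_arm([
  {"dp":[1,0,-1.5],"dr":[0,0,0]},
  {"dp":[1,0,-1],"dr":[0,0,0]},
  {"dp":[0,0,0],"dr":[0,0,0]},
  {"dp":[0,0,0],"dr":[0,0,0]},
])

```text
clock: 18.45
position: [0.4993, 0.0075, 0.1352]
orientation: [-1.201, 1.569, -1.282]
wrist_force: [-6.5, -2.4, 17.7]
opening: 0.154
```

```bash
python3 st.py; python3 - <<'E'
import cv2,glob,os
s=max(glob.glob('pics/side_*'),key=os.path.getmtime);w=max(glob.glob('pics/wr_*'),key=os.path.getmtime)
a=cv2.imread(s)[120:260,230:390];b=cv2.imread(w)[100:350,160:480]
cv2.imwrite('pics/m9.png',cv2.hconcat([cv2.resize(a,(400,350),interpolation=2),cv2.resize(b,(400,350))]))
E
```

```text
0.1536689808996645 [ 0.5112  0.6426 -0.9394  2.1604  0.803   0.7401  0.5178] p [0.4993 0.0075 0.1352] F [-6.5231 -2.4066 17.7015] [-0.5775  0.6159 -0.0208]
[[ 0.0005  0.0804  0.9968]
 [-0.0015  0.9968 -0.0804]
 [-1.     -0.0015  0.0006]]
r 0.27019930903712114 a -0.018098183630168296 lat -0.0026588883438521324
```

View pics/m9.png

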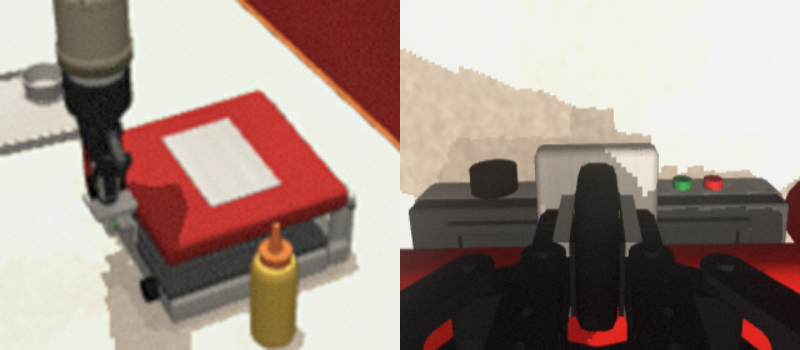

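The lid looks shut, with its front lip over the keeper and the bar held between the pads front-to-rear. I'll press a little more to confirm the stop by force.

Request:
step_arm([
  {"dp":[1.5,-0.5,-0.7],"dr":[0,0,0]},
  {"dp":[1.5,-0.5,-0.5],"dr":[0,0,0]},
  {"dp":[0,0,0],"dr":[0,0,0]},
  {"dp":[0,0,0],"dr":[0,0,0]},
])

```text
clock: 19.05
position: [0.4989, 0.0075, 0.1329]
orientation: [-0.108, 1.568, -0.188]
wrist_force: [-5.6, -0.3, 24.2]
opening: 0.152
```

```bash
cat > lid.py <<'E'
from h import *
s=bot.get_image('side')[:,:,::-1].copy();cv2.imwrite('pics/sl.png',s)
hsv=cv2.cvtColor(s,cv2.COLOR_BGR2HSV);m=cv2.inRange(hsv,(0,140,60),(8,255,255))|cv2.inRange(hsv,(172,140,60),(180,255,255))
k=np.zeros_like(m);k[150:235,270:380]=m[150:235,270:380];N,l,st,c=cv2.connectedComponentsWithStats(k);i=1+np.argmax(st[1:,4])
p=np.argwhere(l==i)[:,::-1];print('blob',st[i])
yaw=-.078;f=np.array([np.cos(yaw),np.sin(yaw)]);g=np.array([-f[1],f[0]]);hx=np.array([.630,0.])+.135*f
def pt(F,y,n,a):
    fr=F*np.cos(a)-n*np.sin(a);up=F*np.sin(a)+n*np.cos(a);return np.r_[hx-fr*f+y*g,.097+up]
for a in(-.03,0,.03,.06,.09):
    P=[proj('side',pt(F,y,n,a)) for F,y,n in((.241,-.114,0),(.241,-.114,.032),(0,-.114,.032),(0,-.114,0),(0,.114,.032))]
    print(a,np.round(np.ravel(P),1))
print('lowest',p[p[:,1].argmax()],'right',p[p[:,0].argmax()],'top',p[p[:,1].argmin()])
for u in range(300,366,8):
    q=p[p[:,0]==u][:,1];print(u,q.min(),q.max(),end=' | ')
# underside edge line of the right side: expected rows at those columns
print()
for a in(-.03,0,.03,.06,.09):
    A,B=proj('side',pt(.241,-.114,0,a)),proj('side',pt(0.,-.114,0,a));print(a,[round(A[1]+(u-A[0])*(B[1]-A[1])/(B[0]-A[0]),1) for u in range(300,366,8)])
E
python3 lid.py; python3 -c "
from h import *
o=bot.get_obs();print(o['position'],o['wrist_force'],o['moment'])"
```

```text
blob [ 278  157   91   69 2984]
-0.03 [295.3 228.9 294.6 220.8 370.5 194.6 370.  202.7 335.2 153.1]
0 [295.1 227.1 294.8 218.8 370.7 194.5 370.  202.7 335.5 153. ]
0.03 [295.1 225.2 295.1 216.8 371.  194.4 370.  202.7 335.8 152.9]
0.06 [295.1 223.3 295.4 214.7 371.3 194.3 370.  202.7 336.  152.9]
0.09 [295.2 221.4 295.8 212.6 371.6 194.2 370.  202.7 336.3 152.8]
lowest [297 225] right [368 198] top [330 157]
300 167 225 | 308 164 222 | 316 162 220 | 324 159 217 | 332 157 214 | 340 164 208 | 348 173 208 | 356 182 205 | 364 191 203 | 
-0.03 [np.float64(227.3), np.float64(224.5), np.float64(221.7), np.float64(218.9), np.float64(216.1), np.float64(213.3), np.float64(210.4), np.float64(207.6), np.float64(204.8)]
0 [np.float64(225.5), np.float64(222.9), np.float64(220.3), np.float64(217.7), np.float64(215.1), np.float64(212.5), np.float64(209.9), np.float64(207.3), np.float64(204.7)]
0.03 [np.float64(223.8), np.float64(221.4), np.float64(219.0), np.float64(216.5), np.float64(214.1), np.float64(211.7), np.float64(209.3), np.float64(206.9), np.float64(204.5)]
0.06 [np.float64(222.0), np.float64(219.8), np.float64(217.6), np.float64(215.4), np.float64(213.2), np.float64(211.0), np.float64(208.8), np.float64(206.6), np.float64(204.4)]
0.09 [np.float64(220.2), np.float64(218.2), np.float64(216.2), np.float64(214.2), np.float64(212.2), np.float64(210.2), np.float64(208.2), np.float64(206.2), np.float64(204.2)]
[0.499  0.0075 0.1329] [-5.6605 -0.4008 23.9616] [-0.2781  0.5862  0.0016]
```

The lid's lower edge in the side view matches 0 rad within a pixel, so the lid is on its stop with 24 N at the wrist. Now I turn it clockwise (+ about tool x).

Request:
step_arm([
  {"dp":[0,0,0],"dr":[0,0,0]},
  {"dp":[0,0,0],"dr":[4,0,0]},
  {"dp":[0,0,0],"dr":[6,0,0]},
  {"dp":[0,0,0],"dr":[6,0,0]},
  {"dp":[0,0,0],"dr":[6,0,0]},
  {"dp":[0,0,0],"dr":[0,0,0]},
], grip_force=80)

```text
clock: 19.85
position: [0.4991, 0.0081, 0.1331]
orientation: [0.496, 1.568, 0.031]
wrist_force: [-5.7, 1.3, 25.2]
opening: 0.151
```

```bash
python3 st.py
```

```text
0.15057602575650497 [ 0.4496  0.6069 -0.8359  2.1676  0.7427  0.6774  0.198 ] p [0.4991 0.0081 0.1331] F [-5.6851  1.2534 25.212 ] [ 0.031   0.6351 -0.0728]
[[ 0.0032  0.4485  0.8938]
 [ 0.0001  0.8938 -0.4485]
 [-1.      0.0015  0.0028]]
r 0.27005606570625473 a -0.025768581357724835 lat -0.0021212949449906926
```

Request:
step_arm([
  {"dp":[0,0,0],"dr":[6,0,0]},
  {"dp":[0,0,0],"dr":[7,0,0]},
  {"dp":[0,0,0],"dr":[7,0,0]},
  {"dp":[0,0,0],"dr":[7,0,0]},
  {"dp":[0,0,0],"dr":[7,0,0]},
  {"dp":[0,0,0],"dr":[7,0,0]},
  {"dp":[0,0,0],"dr":[0,0,0]},
])

```text
clock: 20.82
position: [0.5, 0.0089, 0.1333]
orientation: [1.476, 1.566, 0.296]
wrist_force: [-3.4, 4.5, 23.6]
opening: 0.15
```

```bash
python3 st.py
```

```text
0.15019436147450252 [ 0.3245  0.5512 -0.6419  2.1738  0.5985  0.5897 -0.3661] p [0.5    0.0089 0.1333] F [-3.3994  4.5053 23.5826] [ 0.3923  0.299  -0.0733]
[[ 0.0048  0.9247  0.3806]
 [ 0.0015  0.3806 -0.9247]
 [-1.      0.005   0.0005]]
r 0.2692921084799505 a -0.02462958451844552 lat -0.0012923162747129138
```

Request:
step_arm([
  {"dp":[0,0,0],"dr":[6,0,0]},
  {"dp":[0,0,0],"dr":[6,0,0]},
  {"dp":[0,0,0],"dr":[5,0,0]},
  {"dp":[0,0,0],"dr":[4,0,0]},
  {"dp":[0,0,0],"dr":[2,0,0]},
  {"dp":[0,0,0],"dr":[0,0,0]},
  {"dp":[0,0,0],"dr":[0,0,0]},
])

```text
clock: 21.8
position: [0.5006, 0.009, 0.1333]
orientation: [1.818, 1.565, 0.242]
wrist_force: [-0.4, 3.6, 21.4]
opening: 0.152
```

```bash
python3 st.py
```

```text
0.15239303476505672 [ 0.2485  0.5279 -0.5306  2.1779  0.5092  0.5498 -0.6683] p [0.5006 0.009  0.1333] F [-0.3907  3.591  21.407 ] [0.3525 0.0138 1.5333]
[[ 0.006   1.     -0.0049]
 [ 0.0015 -0.0049 -1.    ]
 [-1.      0.006  -0.0015]]
r 0.2687211267792776 a -0.02417743064262365 lat -0.001077514579378748
```

The moment about z jumped to 1.5 N m at 1.50 rad of turn, which is the latch's end stop. I'll ease off the pressure while still gripping, to prove the lock holds before letting go.

Request:
step_arm([
  {"dp":[-2,0,0],"dr":[-1,0,0]},
  {"dp":[-2,0,0],"dr":[-0.5,0,0]},
  {"dp":[-2,0,0],"dr":[0,0,0]},
  {"dp":[-1.5,0,0],"dr":[0,0,0]},
  {"dp":[0,0,0],"dr":[0,0,0]},
])

```text
clock: 22.52
position: [0.5015, 0.0089, 0.1402]
orientation: [1.933, 1.564, 0.381]
wrist_force: [4.8, 4.2, 8.8]
opening: 0.149
```

```bash
python3 st.py | head -3; python3 lid.py | tail -6
```

```text
0.14934475454256246 [ 0.2639  0.52   -0.5495  2.1703  0.5014  0.5677 -0.6363] p [0.5015 0.0089 0.1402] F [4.819  4.2223 8.7636] [ 0.4627 -0.6091  0.9765]
[[ 0.0065  0.9998  0.0193]
 [ 0.0026  0.0192 -0.9998]
300 166 223 | 308 164 221 | 316 161 218 | 324 159 216 | 332 157 213 | 340 163 208 | 348 172 208 | 356 182 205 | 364 191 203 | 
-0.03 [np.float64(227.3), np.float64(224.5), np.float64(221.7), np.float64(218.9), np.float64(216.1), np.float64(213.3), np.float64(210.4), np.float64(207.6), np.float64(204.8)]
0 [np.float64(225.5), np.float64(222.9), np.float64(220.3), np.float64(217.7), np.float64(215.1), np.float64(212.5), np.float64(209.9), np.float64(207.3), np.float64(204.7)]
0.03 [np.float64(223.8), np.float64(221.4), np.float64(219.0), np.float64(216.5), np.float64(214.1), np.float64(211.7), np.float64(209.3), np.float64(206.9), np.float64(204.5)]
0.06 [np.float64(222.0), np.float64(219.8), np.float64(217.6), np.float64(215.4), np.float64(213.2), np.float64(211.0), np.float64(208.8), np.float64(206.6), np.float64(204.4)]
0.09 [np.float64(220.2), np.float64(218.2), np.float64(216.2), np.float64(214.2), np.float64(212.2), np.float64(210.2), np.float64(208.2), np.float64(206.2), np.float64(204.2)]
```

Request:
step_arm([
  {"dp":[-1.5,0,0],"dr":[0,0,0]},
  {"dp":[-1.5,0,0],"dr":[0,0,0]},
  {"dp":[0,0,0],"dr":[0,0,0]},
  {"dp":[0,0,0],"dr":[0,0,0]},
])

```text
clock: 23.18
position: [0.5016, 0.0089, 0.141]
orientation: [2.292, 1.564, 0.741]
wrist_force: [15.6, 5.1, -26.5]
opening: 0.148
```

Pulling up with 26 N no longer lifts the lid, so the lock holds. Now I relax and release.

Request:
step_arm([
  {"dp":[1,0,0],"dr":[0,0,0]},
  {"dp":[1,0,0],"dr":[0,0,0]},
  {"dp":[0,0,0],"dr":[0,0,0]},
])

```text
clock: 23.55
position: [0.5015, 0.0089, 0.1407]
orientation: [2.003, 1.564, 0.452]
wrist_force: [8.0, 4.5, 0.3]
opening: 0.148
```

Request:
step_arm([
  {"dp":[0,0,0],"dr":[0,0,0]},
  {"dp":[0,0,0],"dr":[0,0,0]},
  {"dp":[0,0,0],"dr":[0,0,0]},
  {"dp":[-5,0,0],"dr":[0,0,0]},
  {"dp":[-10,0,0],"dr":[0,0,0]},
  {"dp":[-20,0,0],"dr":[0,0,0]},
  {"dp":[-40,0,0],"dr":[0,0,0]},
  {"dp":[-50,0,0],"dr":[0,0,0]},
], jaw=-0.2, grip_force=20)

```text
clock: 24.55
position: [0.4977, 0.0072, 0.2661]
orientation: [-2.289, 1.569, 2.439]
wrist_force: [1.1, 0.6, 1.3]
opening: 0.402
```

```bash
python3 st.py; python3 lid.py | tail -6; python3 - <<'E'
import cv2,glob,os
w=max(glob.glob('pics/wr_*'),key=os.path.getmtime)
a=cv2.imread('pics/sl.png')[120:300,200:400];b=cv2.imread(w)
cv2.imwrite('pics/m10.png',cv2.hconcat([cv2.resize(a,(389,350),interpolation=2),cv2.resize(b,(411,350))]))
E
```

```text
0.4022846221811459 [ 0.4035  0.3527 -0.6935  2.0389  0.2961  0.8502 -0.4419] p [0.4977 0.0072 0.2661] F [1.0918 0.5622 1.3153] [ 0.0001 -0.0696  0.0118]
[[-0.0015  0.9999  0.0159]
 [ 0.0013  0.0159 -0.9999]
 [-1.     -0.0015 -0.0013]]
r 0.3219183730141374 a 0.3926280143011591 lat -0.003092944472406066
300 166 223 | 308 163 221 | 316 161 218 | 324 159 216 | 332 157 213 | 340 163 208 | 348 172 208 | 356 182 205 | 364 191 203 | 
-0.03 [np.float64(227.3), np.float64(224.5), np.float64(221.7), np.float64(218.9), np.float64(216.1), np.float64(213.3), np.float64(210.4), np.float64(207.6), np.float64(204.8)]
0 [np.float64(225.5), np.float64(222.9), np.float64(220.3), np.float64(217.7), np.float64(215.1), np.float64(212.5), np.float64(209.9), np.float64(207.3), np.float64(204.7)]
0.03 [np.float64(223.8), np.float64(221.4), np.float64(219.0), np.float64(216.5), np.float64(214.1), np.float64(211.7), np.float64(209.3), np.float64(206.9), np.float64(204.5)]
0.06 [np.float64(222.0), np.float64(219.8), np.float64(217.6), np.float64(215.4), np.float64(213.2), np.float64(211.0), np.float64(208.8), np.float64(206.6), np.float64(204.4)]
0.09 [np.float64(220.2), np.float64(218.2), np.float64(216.2), np.float64(214.2), np.float64(212.2), np.float64(210.2), np.float64(208.2), np.float64(206.2), np.float64(204.2)]
```

View pics/m10.png

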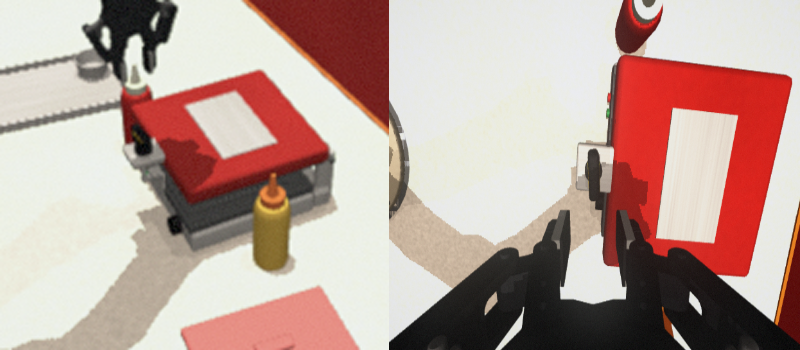

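The lid stays shut with the gripper clear of it, the handle bar lies across the press, and the bottles and cup are upright. Handing in.

```bash
python3 -c "
from bench import bot
print(bot.get_obs()['clock']);print(bot.job_done())"
```

```text
24.7
the job is handed in; nothing more can be done
None
```

The sausage is in the middle groove and the lid is shut and locked. I handed the job in at 24.7 s; it gives no verdict.

**What I did:** I took the sausage from the tray with the gripper leaned back 30°, laid it in the groove and let go. I then brought the lid down along its arc by the handle, held it on its stop with about 24 N, and turned the handle clockwise to its end stop.

**Last checks:**
- **Sausage:** after release its near end lay exactly half-way between those of the outer two. I did not see it again once the lid was shut.
- **Lid on its stop:** before the turn, the side view put the lid at 0 rad, within about a pixel.
- **Lock:** the moment rose to 1.5 N m after a turn of 1.50 rad. With the handle still gripped, a 26 N upward pull moved the tool only 0.8 mm.
- **After letting go:** the lid read about 0.02 rad (lock play 0.015, limit 0.035), with the bar across. The bottles and cup were upright; I judged their places by eye and did not measure them.

**What disagreed:**
- The tool ended about 7 mm lower than the computed height for a shut lid, probably because the pads slipped down the bar. I therefore relied on the image and the force for the stop.
- On the way to the press, joints 3 and 4 ran up to their range limits (readings of -1.2919 and 2.5604 against -1.29 and 2.56).

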